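Snap the cover onto the control box

TASK

Fit the loose rectangular cover onto the open control box: pick it up by its rib, set it squarely over the mouth of the box, and press it straight down, firmly but gently, until both clip arms have snapped under the rim and it sits flush. Do not ram the box down to the bottom stop of its rubber bushes; when the cover is on, let go, and leave the other things on the bench alone.

Things in the scene. Friction and masses are not known exactly. Their poses are not given: they have to be found in the camera images.
- cover: Loose black plastic cover, 0.11-0.19 kg: flat plate 64 (x) x 89 (y) x 4 mm, a rib on top, two clip arms on the y ends. Origin: centre of the plate's underside, z up. A spigot 50 (x) x 70 (y) mm below the plate reaches 17 mm down, lower edges rounded (4 mm); the cover stands on it on the bench, origin 17 mm up. It fits either way round (half turn about z).
- rib (a point): Middle of the top edge of the cover's grip rib, 30 mm above the cover's origin. The rib is 12 mm thick (along x), 50 mm long (along y) and stands 26 mm above the plate's top face; pinch it across its thickness. The plate's top face is 4 mm above the cover's origin.
- lug (a point): Centre of the rounded inward lug (radius 2.5 mm) at the foot of one clip arm: 43.5 mm along the cover's +y, 12.2 mm below its origin; the other arm mirrors it at -y. Each arm is rigid, 24 mm wide, 3 mm thick, at y = 46.5 mm, and swings outward on a sprung pivot at the plate's edge.
- rim (a point): Centre of the rim's top plane (in the mouth) of the open aluminium control box; box axes, z up; 95 mm above the bench. Box 60 (x) x 80 (y) x 45 mm outside, mouth 53 x 73 mm: 1.5 mm clearance to the cover's spigot each side. Properly on, the cover's origin lies at this point, axes parallel or half a turn round.
- bead (a point): Middle of the rounded bead (radius 2 mm, along x) under the rim on the box's +y end, 41 mm from the rim point, 8 mm below its plane; another at -y. A ramp leads from the rim down to it. The lugs meet the ramps with the cover about 10 mm above home; force rises to some 8-12 N, then drops as they snap over the bead and catch below.
- bushes (a point): Middle of the four soft rubber bushes between bracket and box, 39 mm above the bench. The box sinks on them, straight down, about 1 mm per newton of press, so the snap comes well below the measured heights; it springs back up when let go. 13 N of press is ample for both clips; hard bottom stop 16 mm down (about 17 N).
- bracket: Fixed bench bracket that carries the control box on the bushes; origin at the centre of the underside of its 130 (x) x 150 (y) x 12 mm steel plate, on the bench, 95 mm below the rim point; same axes.
- oil_bottle: Bystander: black bottle 190 mm tall, 72 mm across; origin at its underside.
- spray_can: Bystander: white can 160 mm tall, 60 mm across; origin at its underside.
- wrench: Bystander: steel wrench lying on the bench along its x.
- hub_cap: Bystander: round steel hub cap, 64 mm across, 25 mm tall; origin at its underside.

How it is judged:
By the outcome, as a careful person would: the job done as asked, in the order asked, and still so for the second after the job is handed in, with the robot touching nothing.
It also fails if it takes over 61 s, if anything falls off the work surface, if the arm or the gripper's body presses on something with over 40 N, if the wrist force passes 120 N, or if a joint passes its speed limit or range.

ROBOT

A 6-joint arm with a two-finger parallel gripper is mounted at the origin on the work surface. World frame = base frame: x ahead of the robot, y to its left, z up, the work surface at z = 0. Lengths are in m, angles in rad, forces in N, time in s.
With the tool pointing down it reaches from about 0.325 to 0.875 m from the base axis. Payload 4.4 kg.
Tool frame: the origin (TCP) lies at the very end of the fingers, on their centre line; the grasp point (between the pads) lies 19 mm behind it; z points along the fingers, y is the line along which they close (so a half turn about z gives the same grasp; the last joint's range is limited). The gripper opens to 85 mm and grips with 20 to 120 N. Pads are 22 mm wide; open, the fingers measure 114 mm over their backs; the gripper's body (76 mm by 85 mm) begins 54 mm behind the grasp point. The pads swing forward as they close: fully open they stand 13 mm farther back than shut.
Start: joints at [-1.262, 0.207, 1.542, -0, 1.393, -0.15], TCP at [0.255, -0.516, 0.231] pointing down, gripper open.
Joint ranges: [-2.73, 2.73], [-0.86, 2.22], [0.23, 2.46], [-1.11, 4.25], [0.08, 2.63], [-2.82, 2.82]. Speed limits (rad/s): [2.79, 2.79, 3.14, 3.14, 3.14, 3.14].

INTERFACE

Orientations are given as a unit quaternion [w, x, y, z].
In Python, from rig import ctrl, optics gives the robot as it stands.
- The arm moves only by the tool drive_tool, never from a script. Its argument "targets" is a list of rows, each a list of 2 entries, a list of its own where there are three numbers: the shift along the world's x, y, z in mm, then the turn about the world's z in rad. In form: [[[x, y, z], roll], ...]. A call has 1 to 12 rows; each row shifts and turns the commanded pose from where the row before left it; what a row does not reach is not made up. A row lasts 1/8 s, in which the tool goes at most 62.5 mm and 10.7 degrees, less where a joint would pass 70% of its speed; a pose out of reach is approached as far as the arm can. A call is refused whole if a number of a shift passes 62.5 or a number of a turn 0.188, either way. A call with a gripper value outside its range is refused whole. "fingers" is the opening, from 0 (shut) to 1 (fully open), set as the call begins (left out, the last holds). The fingers move at their own pace and stop on an object; "grip_force" is the grip in N (left out, the last holds). Time passes only in rows, so rows that do not move let the fingers close. It gives the time, the measured TCP pose, the force, the opening and the grip force at its end, in the units of the state.
- ctrl.state(): the state, without advancing time (a new reading comes with each control period).
- optics.camera(name): name is "scene" or "top" or "wrist"; returns a dict with "img" (384x512x3 uint8, red, green, blue), "z_map" (384x512 float32, m along the optical axis (not along the pixel's ray), 0 where there is no reading), "camera_matrix" (3x3 intrinsics, pixels), "R" (3x3) and "t" (3): a world point X has camera coordinates R X + t; the wrist camera has in their place "mount" (4x4, takes a point from camera to tool coordinates, whose origin is the TCP and whose axes are the flange's). Camera axes: x right, y down, z forward; pixel columns grow to the right and rows downward; lengths in m; the calibration is good to about 2 mm. A picture is of the moment at which its call begins: read the wrist's pose just before it.
- ctrl.job_done(): hands the job in; it is judged then, once.
The state is a dict: "time": time; "joint_pos": joint angles; "qvel": joint speeds; "effort": joint torques, N m; "tool_pos": TCP position; "tcp_rot": TCP orientation; "wrist_force": force on the tool from outside, world axes, zero at the start; "wrist_torque": the same for the moment, N m; "width": opening from 0.0 (shut) to 1.0 (fully open); "finger_force": force on a finger pad.
Only numpy, scipy, OpenCV 4.12 (cv2) and the standard library are available. Lean on these libraries where they do the work, as an engineer would, in place of code of your own. Each camera call takes 0.05 s, during which the arm holds its last target. There are 200 camera calls.

## Working session

There is one attempt and no reset: what is moved stays moved. The work goes in short steps, Python scripts to look and compute and a tool call to move; the robot and the scene stay as the last step left them, time stands still between calls to the robot, and variables do not carry over. Pictures are saved under pics/ and viewed, at most 10 in all, crops included, and the job is handed in when it is done.

Besides the shell and the picture viewer there is one more tool, called after "Request:" in YAML: its name, and indented under it one key for each argument. drive_tool: Moves the arm, as the interface text tells. Its arguments: {"type":"object","properties":{"targets":{"type":"array"},"fingers":{"type":"number"},"grip_force":{"type":"number"}},"required":["targets"]}

```bash
mkdir -p pics
cat > h.py <<'E'
import numpy as np, cv2
from rig import ctrl, optics
def world(c,s=None):
    z=c["z_map"]; K=c["camera_matrix"]; v,u=np.mgrid[:384,:512]
    P=np.stack([(u-K[0,2])/K[0,0]*z,(v-K[1,2])/K[1,1]*z,z],-1)
    if "mount" in c:
        from scipy.spatial.transform import Rotation as Ro
        w,x,y,q=s["tcp_rot"]; R=Ro.from_quat([x,y,q,w]).as_matrix(); M=np.array(c["mount"])
        P=P@M[:3,:3].T+M[:3,3]; P=P@R.T+np.array(s["tool_pos"])
    else: P=(P-c["t"])@np.array(c["R"])
    P[z==0]=np.nan
    return P
E
python3 - <<'E'
from h import *
s=ctrl.state(); print(s)
for n in("top","scene"):
    c=optics.camera(n); np.savez(n+".npz",P=world(c),img=c["img"]); cv2.imwrite(f"pics/{n}.png",c["img"][...,::-1])
    print(n,c["R"],c["t"],c["camera_matrix"])
E
```

```text
{'time': 0.0, 'joint_pos': array([-1.26248534e+00,  2.07410777e-01,  1.54298582e+00,  1.95745905e-05,
        1.39348661e+00, -1.50496045e-01]), 'qvel': array([-0.00215357, -0.00147972,  0.00092964,  0.00030851,  0.00075596,
       -0.00236394]), 'effort': array([-2.46111967e-04, -3.83032644e+01, -2.91598177e+01, -2.97175302e-04,
        1.04052274e-02,  2.12095506e-05]), 'tool_pos': array([ 0.25441792, -0.51479826,  0.23011588]), 'tcp_rot': array([-1.14247430e-03,  9.73801963e-01,  2.27394864e-01, -8.06753974e-05]), 'wrist_force': array([ 0.01584149,  0.47091919, -0.2218416 ]), 'wrist_torque': array([-0.01831132,  0.02432496,  0.0751283 ]), 'finger_force': 0.0, 'width': 1.0008201226695397}
top [[ 0.01797056 -0.99982472  0.00525209]
 [-0.9942644  -0.01842403 -0.10535114]
 [ 0.10542944 -0.00332874 -0.99442121]] [-0.02101265  0.54997611  1.27676358] [[397.32887635   0.         253.66489494]
 [  0.         397.32887635 191.91437242]
 [  0.           0.           1.        ]]
scene [[-0.81651297  0.57731941 -0.00297709]
 [ 0.47413442  0.66761662 -0.57400749]
 [-0.32939811 -0.4700961  -0.81884464]] [ 0.46760367 -0.21362669  1.37526681] [[360.242904     0.         256.57683537]
 [  0.         360.242904   188.61315042]
 [  0.           0.           1.        ]]
```

View pics/top.png

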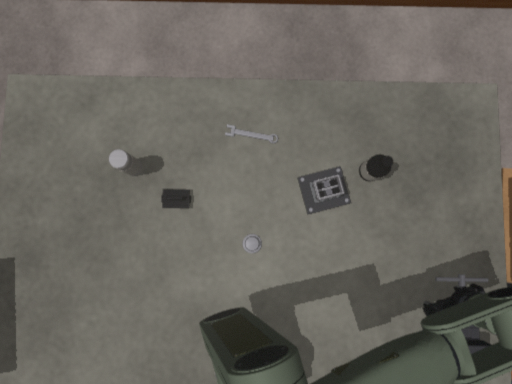

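View pics/scene.png

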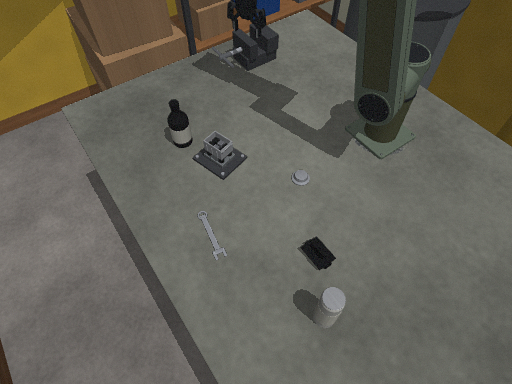

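Top view: cover at (177,198), box on its bracket at (327,188), bottle (378,167), can (119,159), hub cap (252,243) and wrench (252,134). The scene view agrees.

Run:
```python
from h import *
d=np.load("top.npz"); P=d["P"]; img=d["img"]
def rep(name,u0,u1,v0,v1,z0,z1):
    p=P[v0:v1,u0:u1].reshape(-1,3); p=p[(p[:,2]>z0)&(p[:,2]<z1)]
    r=cv2.minAreaRect((p[:,:2]*1000).astype(np.float32)); print(name,len(p),p.mean(0).round(4),"rect",r, "z",np.percentile(p[:,2],[5,50,95]).round(3))
rep("bench",190,230,230,260,-.1,.1)
rep("cover",150,205,178,218,.012,.1); rep("rib",150,205,178,218,.034,.1)
rep("bracket",290,358,160,222,.006,.025); rep("box",290,358,160,222,.08,.11)
rep("bottle",350,400,145,190,.02,.3); rep("can",100,170,140,185,.02,.3)
```

```text
bench 1195 [0.3757 0.1319 0.0006] rect ((375.6287841796875, 132.22634887695312), (95.76660919189453, 130.46495056152344), 1.1393996477127075) z [-0.004  0.001  0.005]
cover 537 [0.5263 0.2463 0.0243] rect ((527.6353759765625, 246.76577758789062), (63.0753059387207, 96.11041259765625), 0.7743313908576965) z [0.017 0.022 0.047]
rib 63 [0.5256 0.2447 0.0456] rect ((525.3887939453125, 246.0383758544922), (10.72824764251709, 48.14286422729492), 2.3470816612243652) z [0.038 0.046 0.051]
bracket 1125 [ 0.5617 -0.2379  0.0127] rect ((561.0579833984375, -240.1535186767578), (213.5614013671875, 207.29153442382812), 89.52982330322266) z [0.008 0.013 0.018]
box 182 [ 0.565  -0.2439  0.0919] rect ((564.7559204101562, -244.68133544921875), (65.74214172363281, 86.56611633300781), 15.966880798339844) z [0.081 0.093 0.099]
bottle 648 [ 0.6251 -0.3838  0.123 ] rect ((630.6383666992188, -392.4610595703125), (70.86531066894531, 63.861297607421875), 18.13762855529785) z [0.04  0.128 0.191]
can 570 [0.6251 0.3854 0.1272] rect ((629.2021484375, 393.4547424316406), (57.047569274902344, 57.79667663574219), 89.64793395996094) z [0.038 0.151 0.163]
```

Request:
drive_tool:
  targets:
    - [[20, 57, 0], 0.094]
    - [[20, 57, 0], 0.094]
    - [[20, 57, 0], 0.094]
    - [[20, 57, 0], 0.094]
    - [[20, 57, 0], 0.094]
    - [[20, 57, 0], 0.094]
    - [[20, 57, 0], 0.094]
    - [[20, 57, 0], 0.094]
    - [[20, 57, 0], 0.094]
    - [[20, 57, 0], 0.094]
    - [[20, 57, 0], 0.094]
    - [[20, 57, 0], 0.094]
  fingers: 1
  grip_force: 50

```text
time: 1.6
tool_pos: [0.4947, 0.1704, 0.2309]
tcp_rot: [0.0, 0.7, 0.714, -0.0]
wrist_force: [0.7, -1.0, 0.5]
width: 1.003
finger_force: 0.0
```

Request:
drive_tool:
  targets:
    - [[16, 38, 0], 0]
    - [[16, 38, 0], 0]
    - [[0, 0, 0], 0]
    - [[0, 0, 0], 0]

```text
time: 2.1
tool_pos: [0.526, 0.2439, 0.2305]
tcp_rot: [-0.0, 0.701, 0.713, -0.001]
wrist_force: [-0.6, 0.0, -0.0]
width: 1.0
finger_force: 0.0
```

Run:
```python
from h import *
s=ctrl.state(); c=optics.camera("wrist"); print(s["tool_pos"],s["tcp_rot"],s["joint_pos"],c["mount"])
P=world(c,s); np.savez("w1.npz",P=P,img=c["img"]); cv2.imwrite("pics/w1.png",c["img"][...,::-1])
for z0,z1 in((-.02,.008),(.014,.03),(.036,.06)):
    m=(P[...,2]>z0)&(P[...,2]<z1)&(abs(P[...,0]-.527)<.08)&(abs(P[...,1]-.246)<.08); p=P[m]
    if len(p)>5: print(z0,len(p),np.median(p[:,2]),cv2.minAreaRect((p[:,:2]*1000).astype(np.float32)))
```

```text
[0.52596614 0.24393311 0.23053366] [-2.27519300e-04  7.01338239e-01  7.12827935e-01 -9.78521949e-04] [ 2.85330091e-01  2.18548371e-01  1.52871350e+00 -5.63320430e-04
  1.39626195e+00  2.69179376e-01] [[ 6.39945657e-04 -9.60093158e-01 -2.79679671e-01  7.13780620e-02]
 [ 9.99999662e-01  7.58919164e-04 -3.17104409e-04 -8.69344511e-05]
 [ 5.16704036e-04 -2.79679373e-01  9.60093319e-01 -1.42599756e-01]
 [ 0.00000000e+00  0.00000000e+00  0.00000000e+00  1.00000000e+00]]
-0.02 14671 -0.00015960740617865232 ((527.0034790039062, 245.99765014648438), (159.9877471923828, 159.9955596923828), 0.004709191620349884)
0.014 4360 0.020835102052248977 ((525.029541015625, 247.43927001953125), (96.27484893798828, 63.53014373779297), 89.66310119628906)
0.036 594 0.04672561128977476 ((524.8800048828125, 247.759033203125), (49.91822052001953, 11.892635345458984), 88.9716567993164)
```

View pics/w1.png

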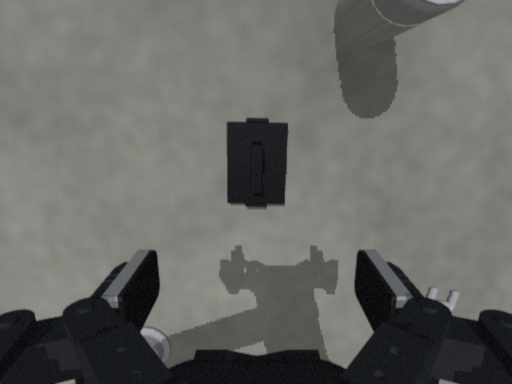

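The wrist view shows the cover at about (257,165). Its rib is at (257,168), upright between the fingers' line. Heights and sizes match those given: plate 21 mm, rib 47 mm, 50x12.

Request:
drive_tool:
  targets:
    - [[-1, 3.5, -50], -0.028]
    - [[0, 0, -50], 0]
    - [[0, 0, -50], 0]
    - [[0, 0, -25], 0]
    - [[0, 0, -15], 0]
    - [[0, 0, -10], 0]
    - [[0, 0, -5], 0]
    - [[0, 0, 0], 0]
    - [[0, 0, 0], 0]

```text
time: 3.28
tool_pos: [0.5264, 0.2483, 0.0273]
tcp_rot: [0.0, 0.711, 0.703, 0.001]
wrist_force: [0.2, -0.3, -0.2]
width: 1.005
finger_force: 0.0
```

Request:
drive_tool:
  targets:
    - [[0, 0, 0], 0]
    - [[0, 0, 0], 0]
    - [[0, 0, 0], 0]
    - [[0, 0, 0], 0]
    - [[0, 0, 0], 0]
    - [[0, 0, 0], 0]
    - [[0, 0, 0], 0]
    - [[0, 0, 0], 0]
  fingers: 0
  grip_force: 60

```text
time: 4.28
tool_pos: [0.5258, 0.248, 0.0264]
tcp_rot: [0.0, 0.711, 0.703, 0.0]
wrist_force: [-0.6, 0.5, 1.0]
width: 0.124
finger_force: 60.2
```

Request:
drive_tool:
  targets:
    - [[0, 0, 10], 0]
    - [[0, 0, 30], 0]
    - [[0, 0, 50], 0]
    - [[0, 0, 60], 0]
    - [[0, 0, 60], 0]
    - [[0, 0, 30], 0]
    - [[0, 0, 0], 0]
  grip_force: 90

```text
time: 5.15
tool_pos: [0.5272, 0.2485, 0.2699]
tcp_rot: [0.002, 0.711, 0.703, 0.003]
wrist_force: [-0.2, -0.2, -2.4]
width: 0.113
finger_force: 89.1
```

Request:
drive_tool:
  targets:
    - [[6, -40, 0], 0.026]
    - [[6, -50, 0], 0.026]
    - [[6, -52, 0], 0.026]
    - [[6, -52, 0], 0.026]
    - [[6, -52, 0], 0.026]
    - [[6, -52, 0], 0.026]
    - [[6, -52, 0], 0.026]
    - [[6, -52, 0], 0.026]
    - [[6, -52, 0], 0.026]
    - [[6, -52, 0], 0.026]
    - [[6, -52, 0], 0.026]
    - [[5, -50, 0], 0.006]

```text
time: 6.65
tool_pos: [0.5953, -0.3608, 0.262]
tcp_rot: [-0.003, 0.601, 0.799, 0.0]
wrist_force: [0.1, -0.3, -1.3]
width: 0.117
finger_force: 89.0
```

Request:
drive_tool:
  targets:
    - [[0, 0, 0], 0]
    - [[0, 0, 0], 0]
    - [[0, 0, 0], 0]
    - [[0, 0, 0], 0]

```text
time: 7.15
tool_pos: [0.5968, -0.3587, 0.2663]
tcp_rot: [-0.0, 0.601, 0.799, 0.0]
wrist_force: [0.1, -0.3, -1.5]
width: 0.116
finger_force: 89.0
```

Run:
```python
from h import *
s=ctrl.state(); c=optics.camera("wrist"); print(s["tool_pos"],s["tcp_rot"],s["width"])
P=world(c,s); np.savez("w2.npz",P=P,img=c["img"],tp=s["tool_pos"],q=s["tcp_rot"]); cv2.imwrite("pics/w2.png",c["img"][...,::-1])
for z0,z1 in((.005,.02),(.085,.105)):
    m=(P[...,2]>z0)&(P[...,2]<z1)&(abs(P[...,0]-.565)<.12)&(abs(P[...,1]+.244)<.12); p=P[m]
    if len(p)>5: print(z0,len(p),np.median(p[:,2]),cv2.minAreaRect((p[:,:2]*1000).astype(np.float32)))
```

```text
[ 0.59681978 -0.35865605  0.26629512] [-1.50632924e-04  6.00883425e-01  7.99336653e-01  3.68424990e-05] 0.11555452954734784
0.005 7549 0.011871101174345311 ((566.3280029296875, -254.6524658203125), (130.50729370117188, 128.13026428222656), 15.835923194885254)
0.085 1330 0.09456961801133143 ((565.09130859375, -248.8525848388672), (61.02456283569336, 76.06840515136719), 15.488570213317871)
```

View pics/w2.png

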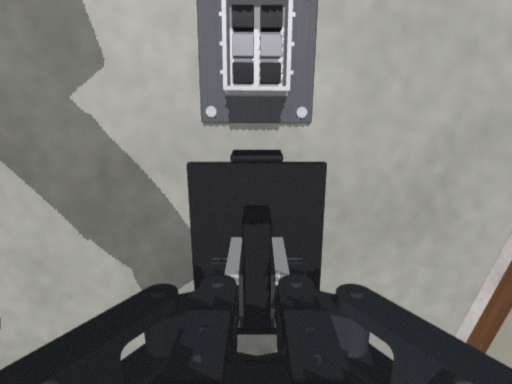

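The held cover's plate spans columns 190–325 from row 150 down, square to the fingers. The box mouth is at (257,45) and cut off at the top edge, so I move 35 mm toward it for a full view.

Request:
drive_tool:
  targets:
    - [[-9, 34, 0], 0]
    - [[0, 0, 0], 0]
    - [[0, 0, 0], 0]
    - [[0, 0, 0], 0]

```text
time: 7.7
tool_pos: [0.5878, -0.3266, 0.2665]
tcp_rot: [0.0, 0.602, 0.799, -0.0]
wrist_force: [1.1, -0.6, -2.1]
width: 0.115
finger_force: 89.0
```

Run:
```python
from h import *
s=ctrl.state(); c=optics.camera("wrist"); print(s["tool_pos"],s["tcp_rot"],s["width"])
w,x,y,z=s["tcp_rot"]; print("tool yaw (y axis)",2*np.arctan2(y,x)-np.pi/2, 2*np.arctan2(y,x)-np.pi/2)
P=world(c,s); np.savez("w3.npz",P=P,img=c["img"],tp=s["tool_pos"],q=s["tcp_rot"]); cv2.imwrite("pics/w3.png",c["img"][...,::-1])
for z0,z1 in((.085,.105),(.091,.1),(.225,.245-.0),(.25,.27),(.274,.3)):
    m=(P[...,2]>z0)&(P[...,2]<z1)
    if z0<.2: m&=(abs(P[...,0]-.565)<.06)&(abs(P[...,1]+.244)<.06)
    else: m&=np.hypot(P[...,0]-s["tool_pos"][0],P[...,1]-s["tool_pos"][1])<.07
    p=P[m]; v,u=np.nonzero(m)
    if len(p)>5: print(z0,len(p),np.median(p[:,2]),cv2.minAreaRect((p[:,:2]*1000).astype(np.float32)),u.min(),u.max(),v.min(),v.max())
# plate: fit in tool coords: side edges per row
M=np.array(c["mount"]); a=2*np.arctan2(y,x)
ex=np.array([np.cos(a),np.sin(a)]); ey=np.array([np.sin(a),-np.cos(a)])
d=P[...,:2]-s["tool_pos"][:2]; tx=d@ex; ty=d@ey; h=P[...,2]-s["tool_pos"][2]
m=(abs(tx)<.06)&(abs(ty)<.05)&(h<0.0)&(h>-.03)
print("plate h pct",np.percentile(h[m],[5,25,50,75,95]), "tx",tx[m].max(),"ty",ty[m].min(),ty[m].max())
for x0 in np.arange(0,.05,.005):
    k=m&(abs(tx-x0)<.0025); 
    if k.sum()>5: print(round(x0,3),ty[k].min().round(4),ty[k].max().round(4),np.median(h[k]).round(4))
```

```text
[ 0.5878249  -0.32661923  0.26653904] [ 4.12339342e-04  6.01628161e-01  7.98776167e-01 -1.46787057e-04] 0.11479906168917028
tool yaw (y axis) 0.2797204480099251 0.2797204480099251
0.085 1825 0.09441584370586167 ((564.8186645507812, -243.72300720214844), (63.25655746459961, 86.1043701171875), 15.849674224853516) 222 291 30 129
0.091 1459 0.0947184624019729 ((563.2863159179688, -244.2466278076172), (60.09751892089844, 82.94412231445312), 15.678277015686035) 222 290 31 128
0.225 15 0.24448928470704373 ((574.4180297851562, -281.3791198730469), (22.92106819152832, 0.21901464462280273), 16.379777908325195) 233 279 149 149
0.25 12344 0.2608492607078343 ((587.8056030273438, -327.2397155761719), (64.16536712646484, 96.22724914550781), 16.12959098815918) 186 326 151 333
0.274 4849 0.2868686448994554 ((584.968017578125, -326.2862548828125), (49.132957458496094, 34.50811004638672), 83.25660705566406) 208 305 212 329
plate h pct [-0.00692534 -0.00612797 -0.00569857 -0.00528242 -0.00464396] tx 0.047538978931057074 ty -0.032320858068944004 0.031889674387066434
0.0 -0.0319 0.0317 -0.0057
0.005 -0.0321 0.0318 -0.0057
0.01 -0.032 0.0317 -0.0057
0.015 -0.032 0.0318 -0.0057
0.02 -0.0322 0.0318 -0.0056
0.025 -0.0323 0.0318 -0.0056
0.03 -0.0323 0.0318 -0.0057
0.035 -0.0322 0.0315 -0.0056
0.04 -0.0321 0.0317 -0.0057
0.045 -0.0322 0.0316 -0.0062
```

View pics/w3.png

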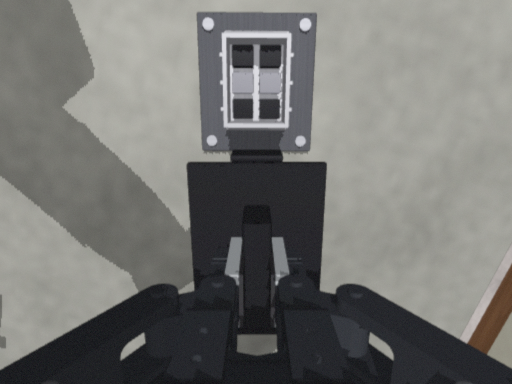

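The whole rim shows at (257,80), between columns 222–291 and rows 31–128. The cover sits centred and square in the grip. I refine the rim centre once from its edges in this view.

Run:
```python
from h import *
d=np.load("w3.npz"); P=d["P"]; g=cv2.cvtColor(d["img"],cv2.COLOR_RGB2GRAY)
def fr(p,a): 
    R=np.array([[np.cos(a),np.sin(a)],[-np.sin(a),np.cos(a)]]); return p@R.T,R
for a in np.radians([15.5,16]):
    m=(P[...,2]>.0915)&(P[...,2]<.1)&(np.hypot(P[...,0]-.565,P[...,1]+.244)<.06)
    q,R=fr(P[m][:,:2],a); c=[]
    for i,half in ((0,.025),(1,.035)):
        c0=np.median(q,0); k=abs(q[:,1-i]-c0[1-i])<half*.8   # only wall bands
        v=q[k,i]; lo=v[v<c0[i]]; hi=v[v>c0[i]]
        lo=lo[lo<c0[i]-half*.9]; hi=hi[hi>c0[i]+half*.9]
        print(i,"outer",np.percentile(v,[1,99]).round(4),"inner",lo.max().round(4),hi.min().round(4),"mid-walls",((np.median(lo)+np.median(hi))/2).round(4)); c.append((np.median(lo)+np.median(hi))/2)
    print(np.degrees(a),"centre",R.T@np.array(c))
m=(P[...,2]>.008)&(P[...,2]<.016)&(np.hypot(P[...,0]-.565,P[...,1]+.244)<.11)
mm=cv2.morphologyEx(m.astype(np.uint8),cv2.MORPH_OPEN,np.ones((7,7)))>0
print("bracket",cv2.minAreaRect((P[mm][:,:2]*1000).astype(np.float32)))
# bolts
k=(g>130).astype(np.uint8); n,l,st,ce=cv2.connectedComponentsWithStats(k); 
for i in range(1,n):
    if 40<st[i,4]<250 and 190<ce[i][0]<320 and ce[i][1]<160: print("bolt",ce[i],st[i,4],P[l==i].mean(0))
```

```text
0 outer [0.4475 0.5075] inner 0.4511 0.5039 mid-walls 0.4775
1 outer [-0.4266 -0.3452] inner -0.4112 -0.3478 mid-walls -0.3852
15.5 centre [ 0.56311347 -0.2435837 ]
0 outer [0.4443 0.5041] inner 0.448 0.5005 mid-walls 0.4742
1 outer [-0.4307 -0.3495] inner -0.4151 -0.3517 mid-walls -0.3893
16.0 centre [ 0.56317286 -0.24347589]
bracket ((563.1810302734375, -244.05723571777344), (130.14486694335938, 149.24539184570312), 15.784071922302246)
bolt [207.62878788  23.18181818] 132 [ 0.49638012 -0.19867606  0.01623467]
bolt [304.97761194  23.91791045] 134 [ 0.59671555 -0.17050706  0.01611405]
bolt [211.34042553 139.96808511] 94 [ 0.53001006 -0.31821668  0.01631018]
bolt [300.  140.5] 98 [nan nan nan]
```

Request:
drive_tool:
  targets:
    - [[-8, 28, 0], -0.005]
    - [[-8, 28, 0], 0]
    - [[-8.5, 27, 0], 0]
    - [[0, 0, -50], 0]
    - [[0, 0, -50], 0]
    - [[0, 0, -25], 0]
    - [[0, 0, -8], 0]
    - [[0, 0, 0], 0]
    - [[0, 0, 0], 0]
    - [[0, 0, 0], 0]

```text
time: 9.0
tool_pos: [0.5642, -0.2438, 0.1351]
tcp_rot: [0.002, 0.604, 0.797, 0.0]
wrist_force: [0.2, -0.3, -2.7]
width: 0.12
finger_force: 89.1
```

Run:
```python
from h import *
s=ctrl.state(); c=optics.camera("wrist"); print(s["tool_pos"],s["tcp_rot"],s["wrist_force"])
P=world(c,s); np.savez("w4.npz",P=P,img=c["img"]); cv2.imwrite("pics/w4.png",c["img"][...,::-1])
T=s["tool_pos"]
m=(abs(P[...,2]-T[2]+.0055)<.006)&(np.hypot(P[...,0]-T[0],P[...,1]-T[1])<.07)
print("cover",cv2.minAreaRect((P[m][:,:2]*1000).astype(np.float32)),np.median(P[m][:,2]))
m=(P[...,2]>.008)&(P[...,2]<.016)&(np.hypot(P[...,0]-.565,P[...,1]+.244)<.11)
mm=cv2.morphologyEx(m.astype(np.uint8),cv2.MORPH_OPEN,np.ones((7,7)))>0
print("bracket",cv2.minAreaRect((P[mm][:,:2]*1000).astype(np.float32)))
c=optics.camera("scene"); i=c["img"][110:190,170:270]; cv2.imwrite("pics/s4.png",cv2.resize(i[...,::-1],None,fx=6,fy=6,interpolation=cv2.INTER_CUBIC))
```

```text
[ 0.56419997 -0.243755    0.13510598] [1.63985745e-03 6.03544138e-01 7.97327889e-01 1.48168464e-04] [ 0.17111029 -0.32352766 -2.68772625]
cover ((564.2687377929688, -244.29376220703125), (64.48079681396484, 96.21683502197266), 16.113475799560547) 0.12940614467501926
bracket ((561.7067260742188, -238.41705322265625), (130.26727294921875, 137.04916381835938), 15.661261558532715)
```

View pics/w4.png

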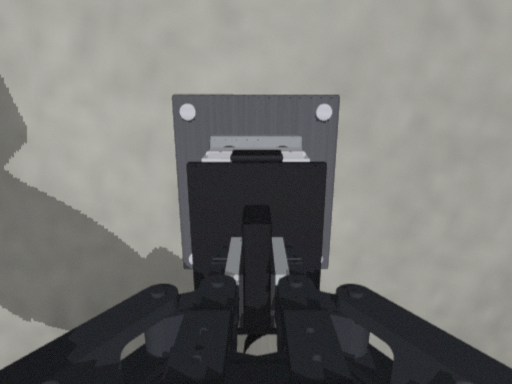

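View pics/s4.png

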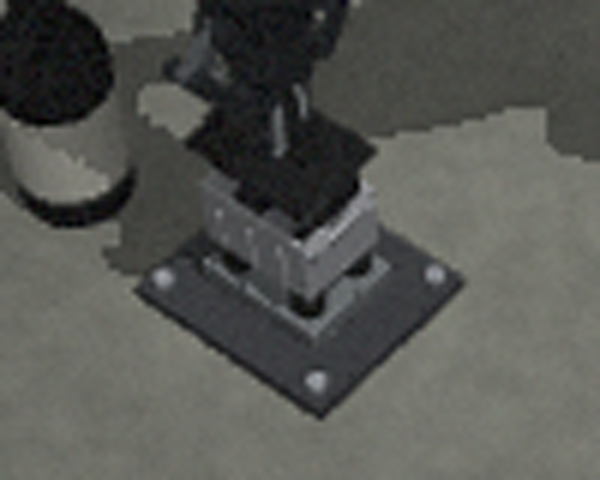

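Cover and bracket are aligned in both views: plate at columns 187–326, bracket at 173–339. The cover is about 0.9 mm off in the box's +x and 0.4° in turn. I correct both and lower into the mouth.

Request:
drive_tool:
  targets:
    - [[-0.9, -0.2, 0], -0.006]
    - [[0, 0, -5], 0]
    - [[0, 0, -4], 0]
    - [[0, 0, -3], 0]
    - [[0, 0, -2], 0]
    - [[0, 0, -2], 0]
    - [[0, 0, -2], 0]
    - [[0, 0, 0], 0]
    - [[0, 0, 0], 0]

```text
time: 10.22
tool_pos: [0.5623, -0.2433, 0.1154]
tcp_rot: [0.0, 0.606, 0.796, 0.0]
wrist_force: [0.1, -0.8, -1.9]
width: 0.122
finger_force: 89.1
```

Spigot is in the mouth with no side force. Pressing in small steps.

Request:
drive_tool:
  targets:
    - [[0, 0, -1.5], 0]
    - [[0, 0, -1.5], 0]
    - [[0, 0, -1.5], 0]
    - [[0, 0, -1.5], 0]
    - [[0, 0, 0], 0]

```text
time: 10.85
tool_pos: [0.5628, -0.2437, 0.1098]
tcp_rot: [0.001, 0.606, 0.796, 0.0]
wrist_force: [1.1, -1.2, 3.0]
width: 0.117
finger_force: 89.5
```

Request:
drive_tool:
  targets:
    - [[0, 0, -1], 0]
    - [[0, 0, -1], 0]
    - [[0, 0, -1], 0]
    - [[0, 0, 0], 0]

```text
time: 11.35
tool_pos: [0.5627, -0.2436, 0.1067]
tcp_rot: [0.001, 0.606, 0.796, 0.0]
wrist_force: [1.4, -2.2, 5.0]
width: 0.116
finger_force: 89.8
```

Request:
drive_tool:
  targets:
    - [[0, 0, -1], 0]
    - [[0, 0, -1], 0]
    - [[0, 0, 0], 0]

```text
time: 11.72
tool_pos: [0.5627, -0.2436, 0.105]
tcp_rot: [0.001, 0.606, 0.796, 0.0]
wrist_force: [-0.2, -1.7, 5.8]
width: 0.119
finger_force: 90.0
```

Request:
drive_tool:
  targets:
    - [[0.1, -0.4, -1], 0]
    - [[0, 0, -1], 0]
    - [[0, 0, 0], 0]

```text
time: 12.1
tool_pos: [0.5628, -0.2438, 0.1033]
tcp_rot: [0.001, 0.606, 0.796, 0.0]
wrist_force: [-0.5, -0.5, 7.9]
width: 0.112
finger_force: 90.2
```

Request:
drive_tool:
  targets:
    - [[0, 0, -1], 0]
    - [[0, 0, -1], 0]
    - [[0, 0, 0], 0]

```text
time: 12.48
tool_pos: [0.5625, -0.2435, 0.1003]
tcp_rot: [0.0, 0.606, 0.796, 0.0]
wrist_force: [0.6, -1.0, 4.0]
width: 0.115
finger_force: 90.0
```

Request:
drive_tool:
  targets:
    - [[0, 0, -1], 0]
    - [[0, 0, 0], 0]
    - [[0, 0, 0], 0]

```text
time: 12.85
tool_pos: [0.5625, -0.2436, 0.0994]
tcp_rot: [0.0, 0.606, 0.796, 0.0]
wrist_force: [1.4, 0.2, 5.4]
width: 0.114
finger_force: 90.0
```

Request:
drive_tool:
  targets:
    - [[0, 0, -1], 0]
    - [[0, 0, -1], 0]
    - [[0, 0, 0], 0]
    - [[0, 0, 0], 0]

```text
time: 13.35
tool_pos: [0.5625, -0.2436, 0.0977]
tcp_rot: [0.0, 0.606, 0.796, 0.0]
wrist_force: [1.3, -0.7, 7.8]
width: 0.116
finger_force: 90.3
```

Request:
drive_tool:
  targets:
    - [[0, 0, -1], 0]
    - [[0, 0, -1], 0]
    - [[0, 0, 0], 0]
    - [[0, 0, 0], 0]

```text
time: 13.85
tool_pos: [0.5625, -0.2435, 0.096]
tcp_rot: [0.0, 0.606, 0.796, 0.0]
wrist_force: [-0.8, -0.7, 8.3]
width: 0.12
finger_force: 90.5
```

Request:
drive_tool:
  targets:
    - [[0, 0, -1], 0]
    - [[0, 0, -1], 0]
    - [[0, 0, 0], 0]
    - [[0, 0, 0], 0]

```text
time: 14.35
tool_pos: [0.5625, -0.2435, 0.0944]
tcp_rot: [0.0, 0.606, 0.796, 0.0]
wrist_force: [-0.8, 1.0, 10.2]
width: 0.115
finger_force: 90.7
```

Run:
```python
from h import *
f=[]
for i in range(6):
    c=optics.camera("wrist"); s=ctrl.state(); f.append(np.r_[s["wrist_force"],s["wrist_torque"],s["tool_pos"]])
print(np.mean(f,0).round(4)); P=world(c,s)
w,x,y,z=s["tcp_rot"]; a=2*np.arctan2(y,x); T=np.mean(f,0)[6:]
d=P[...,:2]-T[:2]; tx=d@[np.cos(a),np.sin(a)]; ty=d@[np.sin(a),-np.cos(a)]; h=P[...,2]-T[2]
m=(abs(tx)<.043)&(abs(ty)<.03)&(abs(h+.006)<.006)
A=np.c_[tx[m],ty[m],np.ones(m.sum())]; print("plate tilt/height",np.linalg.lstsq(A,h[m],rcond=None)[0])
```

```text
[-1.3693e+00  4.1680e-01  9.8370e+00  9.6800e-02  9.8800e-02  3.6000e-03
  5.6250e-01 -2.4350e-01  9.4400e-02]
plate tilt/height [ 0.00071078 -0.00118981 -0.00556435]
```

Request:
drive_tool:
  targets:
    - [[0, 0, -1], 0]
    - [[0, 0, 0], 0]
    - [[0, 0, 0], 0]

```text
time: 15.02
tool_pos: [0.5625, -0.2435, 0.0936]
tcp_rot: [0.0, 0.606, 0.796, 0.0]
wrist_force: [-2.0, 0.4, 10.2]
width: 0.115
finger_force: 90.9
```

Request:
drive_tool:
  targets:
    - [[0, 0, 2], 0]
    - [[0, 0, 3], 0]
    - [[0, 0, 3], 0]
    - [[0, 0, 2], 0]
    - [[0, 0, 0], 0]
    - [[0, 0, 0], 0]

```text
time: 15.78
tool_pos: [0.5624, -0.2435, 0.1019]
tcp_rot: [-0.0, 0.606, 0.796, 0.0]
wrist_force: [1.9, -0.9, 2.8]
width: 0.116
finger_force: 89.6
```

Run:
```python
from h import *
f=[]
for i in range(6):
    c=optics.camera("wrist"); s=ctrl.state(); f.append(np.r_[s["wrist_force"],s["wrist_torque"],s["tool_pos"]])
print(np.mean(f,0).round(4)); P=world(c,s); T=s["tool_pos"]
v=P[130:175,200:320]; 
for z0,z1 in((.004,.02),(.078,.105)):
    k=(P[...,2]>z0)&(P[...,2]<z1)&(np.hypot(P[...,0]-T[0],P[...,1]-T[1])<.08); print(z0,k.sum(),np.percentile(P[k][:,2],[5,50,95]).round(4))
```

```text
[ 2.3877 -0.4711  2.1596 -0.0696 -0.5318  0.0174  0.5624 -0.2435  0.1021]
0.004 12895 [0.0107 0.0119 0.0134]
0.078 12416 [0.0952 0.0965 0.0975]
```

Request:
drive_tool:
  targets:
    - [[0, 0, 2], 0]
    - [[0, 0, 2.5], 0]
    - [[0, 0, 0], 0]
    - [[0, 0, 0], 0]

```text
time: 16.58
tool_pos: [0.5617, -0.243, 0.1053]
tcp_rot: [-0.001, 0.606, 0.796, 0.0]
wrist_force: [4.9, -1.2, -8.3]
width: 0.122
finger_force: 88.1
```

Request:
drive_tool:
  targets:
    - [[0, 0, -2], 0]
    - [[0, 0, 0], 0]
    - [[0, 0, 0], 0]
    - [[0, 0, 0], 0]

```text
time: 17.08
tool_pos: [0.5619, -0.2433, 0.1047]
tcp_rot: [-0.001, 0.606, 0.796, -0.0]
wrist_force: [1.4, 2.0, -3.0]
width: 0.119
finger_force: 89.0
```

Held against a pull of about 6 N, so the clips have caught. Releasing and retreating.

Request:
drive_tool:
  targets:
    - [[0, 0, -0.5], 0]
    - [[0, 0, 0], 0]
    - [[0, 0, 0], 0]
    - [[0, 0, 0], 0]
    - [[0, 0, 0], 0]
    - [[0, 0, 0], 0]
    - [[0, 0, 0], 0]
    - [[0, 0, 0], 0]
  fingers: 1

```text
time: 18.08
tool_pos: [0.5623, -0.2436, 0.1042]
tcp_rot: [-0.0, 0.606, 0.796, -0.0]
wrist_force: [-0.7, -0.1, 0.7]
width: 0.997
finger_force: 0.0
```

Request:
drive_tool:
  targets:
    - [[0, 0, 5], 0]
    - [[0, 0, 20], 0]
    - [[0, 0, 40], 0]
    - [[0, 0, 50], 0]
    - [[0, 0, 50], 0]
    - [[0, 0, 0], 0]
    - [[0, 0, 0], 0]
    - [[0, 0, 0], 0]

```text
time: 19.08
tool_pos: [0.5614, -0.2431, 0.2676]
tcp_rot: [-0.002, 0.606, 0.796, -0.0]
wrist_force: [0.3, -1.0, -0.6]
width: 0.999
finger_force: 0.0
```

Run:
```python
from h import *
s=ctrl.state(); c=optics.camera("wrist"); P=world(c,s); cv2.imwrite("pics/w5.png",c["img"][...,::-1]); print(s["tool_pos"],s["wrist_force"],s["width"])
for n,z0,z1 in(("plate",.09,.108),("rib",.115,.135),("brk",.008,.016)):
    m=((P[...,2]>z0)&(P[...,2]<z1)&(np.hypot(P[...,0]-.563,P[...,1]+.244)<.11)).astype(np.uint8)
    p=P[cv2.morphologyEx(m,cv2.MORPH_OPEN,np.ones((5,5)))>0]
    A=np.c_[p[:,0]-.5633,p[:,1]+.244,np.ones(len(p))]
    print(n,cv2.minAreaRect((p[:,:2]*1000).astype(np.float32)),np.linalg.lstsq(A,p[:,2],rcond=None)[0].round(4))
```

```text
[ 0.56139728 -0.24309712  0.26761665] [ 0.30053163 -0.99296535 -0.63262163] 0.9994506889726777
plate ((561.870849609375, -243.77085876464844), (64.13507080078125, 96.06002807617188), 15.598196983337402) [-0.0007  0.0004  0.0986]
rib ((561.9557495117188, -243.300048828125), (11.817052841186523, 49.3160285949707), 15.159884452819824) [-0.016  -0.0233  0.1243]
brk ((563.2816772460938, -243.82862854003906), (130.29441833496094, 149.62901306152344), 15.90082836151123) [-0.0004  0.0001  0.0118]
```

View pics/w5.png

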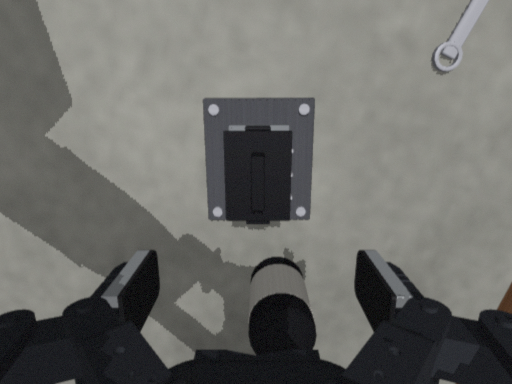

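The cover is on at (257,175). Its plate is level at 98.6 mm (99 expected), parallel to the box, and the gripper is clear.

```bash
python3 -c "
from rig import ctrl; print(ctrl.job_done())"
```

```text
the job is handed in; nothing more can be done
None
```

The cover is on the box, flush and level, and it held against a pull of about 6 N; peak press was roughly 12 N, the gripper is clear, no other item was touched, and the job is handed in.

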